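Fit the top cell and hold the battery cover over its screw holes

ROBOT

A 6-joint arm with a two-finger parallel gripper is mounted at the origin on the work surface. World frame = base frame: x ahead of the robot, y to its left, z up, the work surface at z = 0. Lengths are in mm, angles in degrees, forces in N, time in s.
With the tool pointing down it reaches from about 300 to 850 mm from the base axis. Payload 4.2 kg.
Tool frame: the origin (TCP) lies at the centre of the arm's flange, where the gripper is bolted on; the fingertips stand 191 mm ahead of it and the grasp point (between the pads) lies 172 mm ahead of it; y points along the fingers, x is the direction in which the jaws open and shut, and the axes are right-handed (so a half turn about y gives the same grasp; the last joint's range is limited). The gripper opens to 91 mm and grips with 3 to 60 N. Pads are 32 mm wide; open, the fingers measure 118 mm over their backs; the gripper's body (76 mm by 178 mm) begins 60 mm behind the grasp point.
Start: joints at [-1.146, 18.312, 89.639, -0, 72.044, -1.146], TCP at [574.998, 0.001, 404.776] pointing down, gripper open.
Joint ranges: [-177.97, 177.97], [-48.28, 115.42], [12.27, 149.76], [-77.06, 257.06], [2.81, 150.46], [-146.56, 146.56]. Speed limits (degrees/s): [147.25, 147.25, 180, 180, 180, 180].

INTERFACE

Orientations are given as [roll, pitch, yaw] about the fixed x, y, z axes, in that order (R = Rz(yaw) Ry(pitch) Rx(roll)).
In Python, from workcell import env gives the robot as it stands.
- The arm moves only by the tool carry_out, never from a script. Its argument "increments" is a list of rows, each a list of 3 entries, a list of its own where there are three numbers: the turn, a rotation vector about the tool's x, y, z in rad, then the shift along the tool's x, y, z in mm, then the closure, from 0 (fully open) to 1 (shut). In form: [[[wx, wy, wz], [dx, dy, dz], claw], ...]. A call has 1 to 10 rows; each row is the pose to reach, as a shift and turn from the pose commanded when the call began, along the tool's axes at that moment; what a row does not reach only later rows make up. A row lasts 1/12 s, in which the tool goes at most 41.7 mm and 7.16 degrees, less where a joint would pass 70% of its speed; a pose out of reach is approached as far as the arm can. A call with a gripper value outside its range is refused whole. The fingers move at their own pace and stop on an object; "force" is the grip in N (left out, the last holds). Time passes only in rows, so rows that repeat a pose let the fingers close. It gives the time, the measured TCP pose, the force and the opening at its end, in the units of the state.
- env.state(): the state, without advancing time (a new reading comes with each control period).
- env.grab_frame(name): name is "scene" or "side" or "wrist"; returns a dict with "frame" (420x560x3 uint8, blue, green, red), "z_map" (420x560 float32, mm along the optical axis (not along the pixel's ray), 0 where there is no reading), "camera_matrix" (3x3 intrinsics, pixels), "rvec" (rotation vector, rad) and "tvec" (3), from world to camera coordinates, as OpenCV has them; the wrist camera has in their place "hand_eye" (4x4, takes a point from camera to tool coordinates, whose origin is the TCP and whose axes are the tool frame's). Camera axes: x right, y down, z forward; pixel columns grow to the right and rows downward; lengths in mm; the calibration is good to about 2 mm. A picture is of the moment at which its call begins: read the wrist's pose just before it.
- env.job_done(): hands the job in, once; it reports no verdict.
The state is a dict: "time_s": time; "qpos": joint angles; "qvel": joint speeds; "effort": joint torques, N m; "ee_pos": TCP position; "ee_rot": TCP orientation; "force": force on the tool from outside, world axes, zero at the start; "torque": the same for the moment, N m; "gripper_width": finger opening in mm.
Only numpy, scipy, OpenCV 4.12 (cv2) and the standard library are available. Lean on these libraries where they do the work, as an engineer would, in place of code of your own. Each camera call takes 0.05 s, during which the arm holds its last target. There are 200 camera calls.

TASK

Lay the loose D cell from the cardboard tray into the gap on top of the two cells in the sanitiser station's battery box, between the contact tabs with its button end away from the coil spring, and let go of it without dropping it. Then pick up the humped cover and hold it level over the box, hovering about 10 mm above the rim and touching neither box nor cells, with its four holes in line over the four threaded holes so that I can start the long screws. Finish while still holding it there in the air, and leave the other things where they are.

Things in the scene. Friction and masses are not known exactly. Their poses are not given: they have to be found in the camera images.
- station: Hand-sanitiser station, fixed, lying flat on the table: white panel (180 x 500 mm, 8 mm thick) with a light grey open battery box and a dispenser beside it. Origin: on the table under the middle of the battery box; z up. The box is 132 mm long (x) by 88 mm (y), its flat rim 48 mm above the table; its well (66 x 67.5 mm) holds two D cells side by side along x.
- seat (a point): Where the middle of the third cell comes to lie in the gap on the two lower cells: over the middle of the box, 56.8 mm above the table (the rim at 48 mm), axis along the station's x. The cell's upper 25 mm then stand above the rim; the lower cells' tops are 3 mm below the rim.
- spring_tab (a point): Top of the contact tab that carries the small coil spring, 37 mm from the box's middle to the station's -x. A plain tab stands opposite at +37 mm. Both are 12 mm wide (y), 1.5 mm thick and rise 13 mm above the rim; the third cell lies between them (72 mm clear).
- dispenser (a point): Middle of the top of the white touch-free dispenser on the same panel, 115 mm above the table; the dispenser is 130 mm (x) by 255 mm (y), from y = 125 to 380 mm of the station. A steel pipe 35 mm high joins it to the box.
- thread0 (a point): Centre of the threaded hole (brass insert, 5 mm hole) in the battery box's rim at station x = +53, y = +30 mm, level with the rim.
- thread1 (a point): The same at x = +53, y = -30 mm.
- thread2 (a point): The same at x = -53, y = -30 mm.
- thread3 (a point): The same at x = -53, y = +30 mm.
- cell: The loose D cell to be fitted: dry cell 33 mm in diameter, 61.5 mm long overall, about 140 g, lying on its side in a low cardboard tray beside a smaller cell, its underside 4 mm above the table. Origin: its middle, on its axis; +x runs along the axis to the button (plus) end, which always points more away from the robot than towards it.
- cell_button (a point): Tip of the loose D cell's button (10 mm wide, 2 mm high), 30.75 mm from its middle along its +x.
- low_left: D cell already in the battery box, on the station's +y side of the well; loose there. 33 mm in diameter, origin at its middle.
- low_right: D cell already in the battery box, on the station's -y side; the same size.
- cover: Light grey plastic cover of the battery box, about 150 g, lying hump up: flange 132 (x) x 88 (y) x 4 mm; in its middle a hump 90 (x) x 50 mm (y) with upright sides to grip from above, 33 mm high over the flange's underside, hollow (84 x 44 mm inside, 30 mm deep) to go over the third cell and tabs. Origin: middle of the flange's underside; z up. Fits either way round (half a turn).
- hole0 (a point): Centre, on the flange's underside, of the 10 mm screw hole of the cover at cover x = +53, y = +30 mm.
- hole1 (a point): The same at x = +53, y = -30 mm.
- hole2 (a point): The same at x = -53, y = -30 mm.
- hole3 (a point): The same at x = -53, y = +30 mm.
- small_cell: Bystander: a smaller dry cell, 26 mm in diameter and 50 mm long, in the same tray, parallel to the D cell and 82 mm to its side. Origin at its middle. The tray is fixed, 100 mm along the cells by 150 mm; its floor is 4 mm thick, its edges are 11 mm and the ribs beside the cells 9 mm above the table.
- screw_dish: Bystander: round black dish of four long thumb screws, 68 mm wide, 20 mm high. Origin under its centre.
- screwdriver: Bystander: screwdriver, 200 mm long, lying beyond the work. Origin on the table under it.
- flat_plate: Bystander: flat light grey plate 86 x 60 x 4 mm with two 6 mm holes and no hump. Origin under its centre.
- spray_bottle: Bystander: white trigger spray bottle, 86 mm wide, 246 mm high. Origin under its centre.
- wipes_tub: Bystander: white round tub, 89 mm wide, 177 mm high. Origin under its centre.
- marker: Bystander: marker pen, 132 mm long, 18 mm thick, lying. Origin on the table under its middle.
There are look-alikes about, which are no part of the job. Leave any orange, pink or red look-alike of the cell alone.

How it is judged (in metres and radians):
On the way:
1. the loose D cell lies in the gap on both lower cells, button end away from the spring, let go (x of cell in the frame of station between -0.006 and 0.006 m and y of cell in the frame of station between -0.004 and 0.004 m and z of cell in the frame of station between 0.054 and 0.06 m and angle between the x axis of cell and the x axis of station, either way round below 0.09 rad and x of cell_button in the frame of station above 0.015 m and contact force between cell and low_left above 0.05 N and contact force between cell and low_right above 0.05 N and contact force between cell and the fingers below 0.05 N and linear speed of cell below 0.02 m/s), for 0.3 s.
At the end, for the whole second after the job is handed in: D cell let go on both lower cells: within 6 mm along and 4 mm across of the box's middle, axis 54-60 mm high, 0.09 rad, button to the plain tab. Cover held still, each hole within 4 mm of a thread (either way round) and 4 to 18 mm above the rim, touching neither station nor cells (all of step 1 and ((horizontal distance between hole0 and thread0 below 0.004 m and horizontal distance between hole1 and thread1 below 0.004 m and horizontal distance between hole2 and thread2 below 0.004 m and horizontal distance between hole3 and thread3 below 0.004 m) or (horizontal distance between hole0 and thread2 below 0.004 m and horizontal distance between hole1 and thread3 below 0.004 m and horizontal distance between hole2 and thread0 below 0.004 m and horizontal distance between hole3 and thread1 below 0.004 m)) and z of hole0 in the frame of station between 0.052 and 0.066 m and z of hole1 in the frame of station between 0.052 and 0.066 m and z of hole2 in the frame of station between 0.052 and 0.066 m and z of hole3 in the frame of station between 0.052 and 0.066 m and angle between cover's own z axis and vertical below 0.2 rad and contact force between cover and the fingers above 1 N and linear speed of cover below 0.02 m/s and contact force between cover and station below 0.05 N and contact force between cover and cell below 0.05 N and contact force between cover and low_left below 0.05 N and contact force between cover and low_right below 0.05 N); the arm keeps its last pose, push and grip.
It fails at once if a bystander (small cell, screw dish, screwdriver, flat plate, spray bottle, wipes tub or marker) was moved by more than 30 mm (distance of any of small_cell, screw_dish, screwdriver, flat_plate, spray_bottle, wipes_tub, marker from where it was at the start of the episode above 0.03 m).
It fails at once if the loose D cell was dropped from more than about 20 mm or thrown (linear speed of cell above 0.65 m/s and contact force between cell and the fingers below 0.05 N).
It also fails if it takes over 67 s, if anything falls off the work surface, if the arm or the gripper's body presses on something with over 40 N, if the wrist force passes 120 N, or if a joint passes its speed limit or range.

## Working session

There is one attempt and no reset: what is moved stays moved. The work goes in short steps, Python scripts to look and compute and a tool call to move; the robot and the scene stay as the last step left them, time stands still between calls to the robot, and variables do not carry over. Pictures are saved under pics/ and viewed, about 8 in all and at most 12, crops included, and the job is handed in when it is done.

Besides the shell and the picture viewer there is one more tool, called after "Request:" as name([rows], argument=value, ...), one row to a line, values as JSON. carry_out: Moves the arm, as the interface text tells. Its arguments: {"type":"object","properties":{"increments":{"type":"array","items":{"type":"array"}},"force":{"type":"number"}},"required":["increments"]}

```bash
mkdir -p pics; cat > h.py <<'E'
import numpy as np, cv2
from scipy.spatial.transform import Rotation as R
from workcell import env
def grab(n):
    s=env.state(); g=env.grab_frame(n)
    if n=="wrist":
        T=np.eye(4); T[:3,:3]=R.from_euler('xyz',s['ee_rot'],degrees=True).as_matrix(); T[:3,3]=s['ee_pos']
        g['M']=T@np.array(g['hand_eye'])
    else:
        T=np.eye(4); T[:3,:3]=cv2.Rodrigues(np.array(g['rvec'],float))[0]; T[:3,3]=np.ravel(g['tvec']); g['M']=np.linalg.inv(T)
    return g
def cloud(g):
    z=g['z_map'].astype(float); K=np.array(g['camera_matrix']); v,u=np.mgrid[:z.shape[0],:z.shape[1]]
    c=np.stack([(u-K[0,2])/K[0,0]*z,(v-K[1,2])/K[1,1]*z,z],-1)
    p=c@g['M'][:3,:3].T+g['M'][:3,3]; p[z==0]=np.nan; return p
def ray(g,u,v,h):
    K=np.array(g['camera_matrix']); d=g['M'][:3,:3]@np.array([(u-K[0,2])/K[0,0],(v-K[1,2])/K[1,1],1]); o=g['M'][:3,3]
    return o+d*(h-o[2])/d[2]
E
python3 - <<'E'
from h import *
print(env.state())
for n in ("scene","side","wrist"):
    g=grab(n); np.savez(f"{n}0.npz",f=g['frame'],p=cloud(g),K=g['camera_matrix'],M=g['M']); print(n,g['M'].round(2).tolist())
    cv2.imwrite(f"pics/{n}0.png",g['frame'])
E
```

```text
{'time_s': 0.0, 'qpos': array([-1.14547417e+00,  1.83531644e+01,  8.97057164e+01,  6.12698831e-04,
        7.20429518e+01, -1.14648631e+00]), 'qvel': array([ 0.02158862, -0.08224491,  0.02172953, -0.03733167,  0.04792091,
        0.04073169]), 'effort': array([-5.01459035e-04, -4.12465632e+01, -2.31973493e+01,  7.28826877e-02,
        4.58198413e-02, -1.41870069e-04]), 'ee_pos': array([5.74845697e+02, 9.75596752e-03, 4.03909373e+02]), 'ee_rot': array([-8.99973801e+01,  1.01800533e-01,  8.25054232e-04]), 'force': array([-0.12847367, -0.62381668, -0.19168224]), 'torque': array([ 0.00797301, -0.03257611,  0.05248892]), 'gripper_width': 91.39638323836897}
scene [[-0.63, 0.6, -0.5, 1185.15], [0.78, 0.5, -0.39, 453.84], [0.01, -0.63, -0.78, 1139.22], [0.0, 0.0, 0.0, 1.0]]
side [[1.0, -0.05, 0.04, 470.01], [-0.06, -0.75, 0.66, -1080.44], [-0.0, -0.66, -0.75, 1277.05], [0.0, 0.0, 0.0, 1.0]]
wrist [[1.0, 0.0, -0.0, 574.68], [-0.0, -0.97, -0.26, 72.98], [-0.0, 0.26, -0.97, 385.02], [0.0, 0.0, 0.0, 1.0]]
```

View pics/scene0.png

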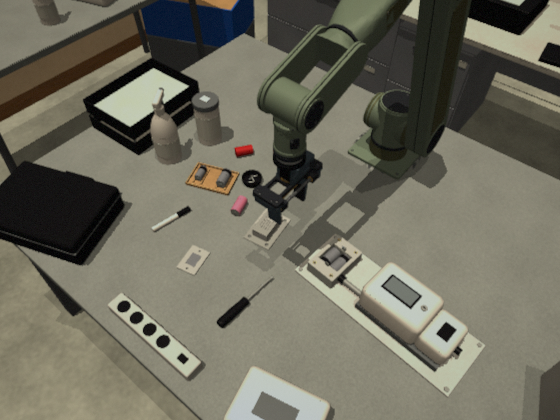

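The scene view shows the station at right with its box at (335,260), the tray at (213,178) with two cells, the cover under the gripper at about (268,228), and the plate at (194,260). The red (244,151) and pink (240,205) cells are look-alikes.

View pics/side0.png

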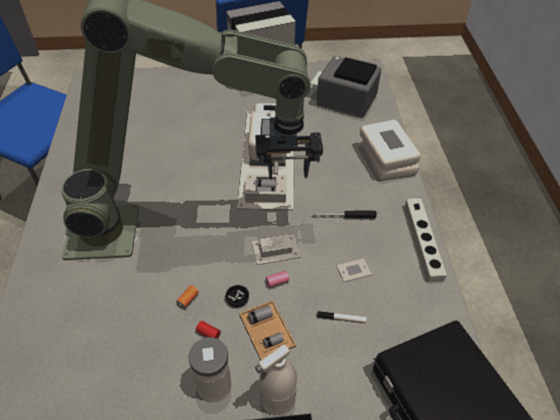

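View pics/wrist0.png

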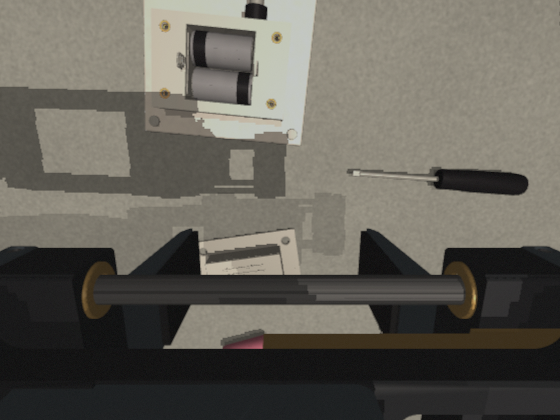

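The side view shows the tray at (268,330), with the D cell at (261,314) and the smaller one at (273,341). The look-alikes are orange (187,296), red (207,329) and pink (277,279). The humped cover is at (276,247) and the flat plate at (353,269). The wrist view shows the threads at (165,26), (277,38), (271,104), (164,93) and the spring tab on the left at (181,60).

Next: box frame from the wrist image, cell and cover from the depth maps, and one close crop of the tray.

```bash
python3 - <<'E'
from h import *
L=lambda n:(lambda d:{'frame':d['f'],'p':d['p'],'camera_matrix':d['K'],'M':d['M']})(np.load(n+"0.npz"))
w=L('wrist');s=L('side');c=L('scene')
T=np.array([ray(w,u,v,48)[:2] for u,v in((277,38),(271,104),(164,93),(165,26))]);print(T.round(1))
m=T.mean(0);d=(T[0]+T[1]-T[2]-T[3]);print("box",m.round(1),np.degrees(np.arctan2(d[1],d[0])),[np.linalg.norm(T[0]-T[1]),np.linalg.norm(T[1]-T[2])])
for g,n,r in((s,'side',[(261,314),(273,341),(276,247),(268,184),(277,279),(353,269)]),(c,'scene',[(223,178),(200,172),(266,228),(333,258)])):
    for u,v in r: print(n,u,v,np.nanmedian(g['p'][v-1:v+2,u-1:u+2].reshape(-1,3),0).round(0))
a=cv2.resize(s['frame'][290:365,225:310],None,fx=6,fy=6,interpolation=cv2.INTER_CUBIC)
b=cv2.resize(w['frame'][0:150,130:330],None,fx=3,fy=3)
cv2.imwrite('pics/tray.png',a)
# points by region
for n,g in(('side',s),('scene',c)):
    p=g['p'].reshape(-1,3)
    for lab,(x0,x1,y0,y1,z0,z1) in dict(cell=(350,700,-450,-150,26,60),hump=(450,750,-170,40,24,45)).items():
        q=p[(p[:,0]>x0)&(p[:,0]<x1)&(p[:,1]>y0)&(p[:,1]<y1)&(p[:,2]>z0)&(p[:,2]<z1)]
        print(n,lab,len(q),q.min(0).round(0),q.max(0).round(0),np.median(q,0).round(0))
E
```

```text
[[572.1 156. ]
 [566.   96.2]
 [459.6 106.6]
 [466.  166.3]]
box [515.9 131.3] -5.575417071595327 [np.float64(60.1303117992392), np.float64(106.90819406910666)]
side 261 314 [ 481. -342.   33.]
side 273 341 [ 508. -421.   27.]
side 276 247 [ 536. -118.   32.]
side 268 184 [527. 136.  40.]
side 277 279 [ 531. -230.   29.]
side 353 269 [ 756. -192.    3.]
scene 223 178 [ 486. -324.   37.]
scene 200 172 [ 510. -405.   30.]
scene 266 228 [551. -89.  36.]
scene 333 258 [514. 126.  38.]
side cell 529 [ 350. -431.   26.] [ 563. -204.   42.] [ 497. -340.   31.]
side hump 449 [ 487. -138.   24.] [581. -71.  44.] [ 533. -107.   32.]
scene cell 390 [ 350. -426.   26.] [ 559. -197.   43.] [ 500. -325.   33.]
scene hump 347 [ 486. -132.   24.] [579. -71.  41.] [545. -99.  34.]
```

View pics/tray.png

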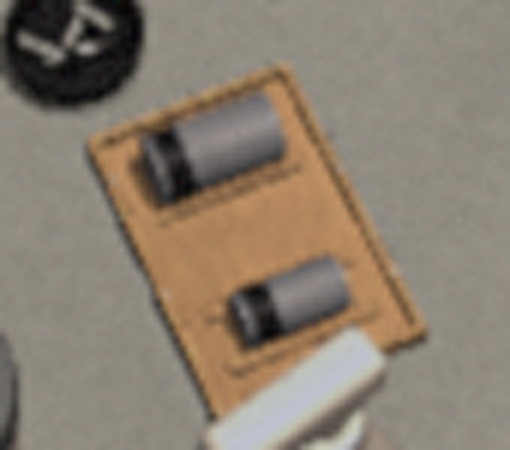

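The D cell is the upper, larger grey one at side pixel (261,314); the smaller grey one at (273,341) is the bystander, and the coloured ones are not candidates. Now I'll go to a viewing pose beside the tray, with the tool yawed about -70°.

Request:
carry_out([
  [[0, 1.22, 0], [-190, 0, -372], 0],
  [[0, 1.22, 0], [-190, 0, -372], 0],
  [[0, 1.22, 0], [-190, 0, -372], 0],
  [[0, 1.22, 0], [-190, 0, -372], 0],
  [[0, 1.22, 0], [-190, 0, -372], 0],
  [[0, 1.22, 0], [-190, 0, -372], 0],
  [[0, 1.22, 0], [-190, 0, -372], 0],
  [[0, 1.22, 0], [-190, 0, -372], 0],
  [[0, 1.22, 0], [-190, 0, -372], 0],
  [[0, 1.22, 0], [-190, 0, -372], 0],
])

```text
time_s: 0.98
ee_pos: [384.1, -372.6, 404.6]
ee_rot: [-90.0, 0.0, -70.2]
force: [1.1, -0.3, -0.0]
gripper_width: 91.2
```

Request:
carry_out([
  [[0, 0, 0], [0, 0, 0], 0],
  [[0, 0, 0], [0, 0, 0], 0],
  [[0, 0, 0], [0, 0, 0], 0],
  [[0, 0, 0], [0, 0, 0], 0],
])

```text
time_s: 1.32
ee_pos: [386.0, -370.0, 404.6]
ee_rot: [-90.0, 0.0, -69.8]
force: [-0.5, -0.3, 0.4]
gripper_width: 91.4
```

```bash
python3 - <<'E'
from h import *
g=grab('wrist'); np.savez("w1.npz",f=g['frame'],p=cloud(g),K=g['camera_matrix'],M=g['M'])
cv2.imwrite("pics/w1.png",g['frame']); s=env.state(); print(s['time_s'],s['ee_pos'],s['ee_rot'],s['qpos'])
E
```

```text
1.3667 [ 386.15310482 -369.8539308   404.68551717] [-8.99876178e+01  2.80017719e-02 -6.97665631e+01] [-4.50035182e+01  1.46893687e+01  9.48489744e+01  2.43732308e-02
  7.04818991e+01  2.47549006e+01]
```

View pics/w1.png

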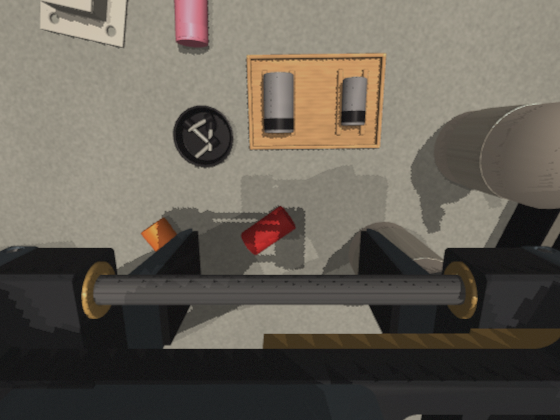

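The wrist view shows the grey D cell at (279,103), lying along the image column with its plain end up and black end down. The small cell is at (354,101), the dish at (203,136) and the cover corner at top left. I'll fit the cell from the depth.

```bash
python3 - <<'E'
from h import *
d=np.load('w1.npz');p=d['p'];g={'camera_matrix':d['K'],'M':d['M']}
q=p[60:145,255:305].reshape(-1,3);q=q[(q[:,2]>20)&(q[:,2]<45)]
print(len(q),q.min(0),q.max(0))
xy=q[:,:2].astype(np.float32);(c,wh,a)=cv2.minAreaRect(xy);print(c,wh,a)
b=cv2.boxPoints((c,wh,a));e=b[1]-b[0] if np.linalg.norm(b[1]-b[0])>np.linalg.norm(b[2]-b[1]) else b[2]-b[1];e=e/np.linalg.norm(e);e*=np.sign(e[0])
print("yaw",np.degrees(np.arctan2(e[1],e[0])))
t=(xy-c)@e;n=(xy-c)@np.array([-e[1],e[0]])
print(np.percentile(t,[0,1,99,100]),np.percentile(n,[0,1,99,100]))
r=q[:,2]>np.percentile(q[:,2],60)
f=np.polyfit(t[r],n[r],1);print("ridge slope deg, off",np.degrees(f[0]),f[1],np.percentile(q[:,2],95))
# end tips via depth section
for v in range(64,78,2): print(v,p[v,274:284:3].round(0).tolist())
for u,v in((279,72),(279,133)): print(ray(g,u,v,25))
E
```

```text
1805 [ 443.74912948 -359.57523502   21.50771854] [ 508.85100755 -310.52964665   40.42256912]
(476.8844909667969, -334.9388122558594) (59.458595275878906, 33.06976318359375) 20.156396865844727
yaw 20.156387
[-29.72934521 -29.60882601  29.12624503  29.7292567 ] [-16.53484237 -15.1469487   16.11268497  16.53492149]
ridge slope deg, off 0.2083262258303191 0.3015360271750797 38.50506742415937
64 [[515.0, -315.0, 5.0], [516.0, -318.0, 4.0], [517.0, -321.0, 4.0], [518.0, -324.0, 5.0]]
66 [[513.0, -316.0, 5.0], [514.0, -319.0, 5.0], [515.0, -322.0, 6.0], [516.0, -325.0, 5.0]]
68 [[511.0, -317.0, 6.0], [512.0, -320.0, 4.0], [513.0, -323.0, 6.0], [514.0, -326.0, 5.0]]
70 [[509.0, -317.0, 5.0], [510.0, -320.0, 7.0], [511.0, -323.0, 5.0], [513.0, -326.0, 4.0]]
72 [[503.0, -320.0, 35.0], [504.0, -323.0, 37.0], [505.0, -326.0, 36.0], [506.0, -329.0, 36.0]]
74 [[501.0, -321.0, 36.0], [502.0, -324.0, 39.0], [503.0, -326.0, 37.0], [504.0, -329.0, 37.0]]
76 [[499.0, -321.0, 37.0], [500.0, -324.0, 38.0], [501.0, -327.0, 38.0], [502.0, -330.0, 39.0]]
[ 506.15695051 -324.17437742   25.        ]
[ 447.9635865  -345.59145369   25.        ]
```

Request:
carry_out([
  [[0, 0, 0], [-1.4, 0, 40], 0.34],
  [[0, 0, 0], [-1.4, 0, 80], 0.34],
  [[0, 0, 0], [-1.4, 40, 98.3], 0.34],
  [[0, 0, 0], [-1.4, 80, 98.3], 0.34],
  [[0, 0, 0], [-1.4, 120, 98.3], 0.34],
  [[0, 0, 0], [-1.4, 140, 98.3], 0.34],
  [[0, 0, 0], [-1.4, 140, 98.3], 0.34],
  [[0, 0, 0], [-1.4, 140, 98.3], 0.34],
  [[0, 0, 0], [-1.4, 140, 98.3], 0.34],
  [[0, 0, 0], [-1.4, 140, 98.3], 0.34],
])

```text
time_s: 2.2
ee_pos: [478.2, -336.1, 267.2]
ee_rot: [-89.8, -0.2, -69.9]
force: [0.3, -0.3, -0.1]
gripper_width: 59.9
```

```bash
python3 - <<'E'
from h import *
for i in range(3): s=env.state(); print(s['time_s'],s['ee_pos'],s['ee_rot'],s['gripper_width']); g=grab('wrist')
p=cloud(g);z=p[...,2]
q=p.reshape(-1,3);m=(np.hypot(q[:,0]-478,q[:,1]+335)<60)&(q[:,2]>20)&(q[:,2]<42);q=q[m];print(len(q))
if len(q): print(cv2.minAreaRect(q[:,:2].astype(np.float32)),q[:,2].max())
cv2.imwrite("pics/w2.png",g['frame'])
E
```

```text
2.2 [ 478.20620408 -336.10282644  267.23638287] [-89.83813358  -0.23283699 -69.86002561] 59.9444142426648
2.25 [ 477.9791923  -336.18906704  267.12078831] [-89.84681515  -0.22118327 -69.88149931] 60.086351995277866
2.3 [ 477.75993483 -336.21355768  266.8789939 ] [-89.86552186  -0.1944228  -69.89696805] 59.98228404980796
3681
((477.3670349121094, -334.5253601074219), (61.6318359375, 32.67581558227539), 20.813554763793945) 40.05254858169914
```

View pics/w2.png

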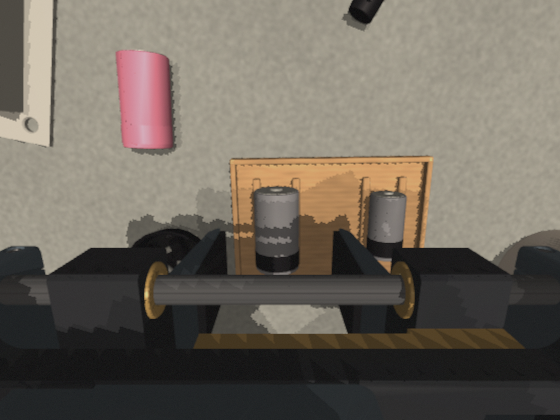

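The wrist view shows the D cell at (278,228) centred between the fingers with its button nub at the far end (278,190). The dish (165,245) is just outside the left finger. I'll descend and grip.

Request:
carry_out([
  [[0, 0, 0], [-1.2, 25, 0], 0.34],
  [[0, 0, 0], [-1.2, 45, 0], 0.34],
  [[0, 0, 0], [-1.2, 58, 0], 0.34],
  [[0, 0, 0], [-1.2, 62, 0], 0.34],
  [[0, 0, 0], [-1.2, 62, 0], 0.34],
  [[0, 0, 0], [-1.2, 62, 0], 0.34],
  [[0, 0, 0], [-1.2, 62, 0], 0.34],
])

```text
time_s: 2.93
ee_pos: [477.3, -335.3, 204.1]
ee_rot: [-89.9, -0.1, -69.9]
force: [-0.3, 0.2, 0.4]
gripper_width: 60.3
```

Request:
carry_out([
  [[0, 0, 0], [0, 0, 0], 0.5],
  [[0, 0, 0], [0, 0, 0], 0.6],
  [[0, 0, 0], [0, 0, 0], 0.75],
  [[0, 0, 0], [0, 0, 0], 0.75],
  [[0, 0, 0], [0, 0, 0], 0.75],
  [[0, 0, 0], [0, 0, 0], 0.75],
  [[0, 0, 0], [0, 0, 0], 0.75],
], force=25)

```text
time_s: 3.52
ee_pos: [477.0, -334.9, 203.0]
ee_rot: [-90.0, -0.0, -69.9]
force: [-0.2, -0.3, 2.5]
gripper_width: 32.5
```

Request:
carry_out([
  [[0, 0, 0], [0, -10, 0], 0.75],
  [[0, 0, 0], [0, -35, 0], 0.75],
  [[0, 0, 0], [0, -70, 0], 0.75],
  [[0, 0, 0], [-10, -105, 2], 0.75],
  [[0, 0, 0], [-35, -140, 7], 0.75],
  [[0, 0.05, 0], [-65, -165, 13], 0.75],
  [[0, 0.1, 0], [-98, -180, 20], 0.75],
  [[0, 0.15, 0], [-132, -190, 27], 0.75],
  [[0, 0.2, 0], [-166, -200, 34], 0.75],
  [[0, 0.25, 0], [-200, -200, 41], 0.75],
])

```text
time_s: 4.35
ee_pos: [446.1, -131.5, 405.2]
ee_rot: [-89.8, -0.1, -84.4]
force: [0.3, 0.7, -1.8]
gripper_width: 32.5
```

```bash
python3 - <<'E'
from h import *
s=env.state();print(s['time_s'],s['ee_pos'],s['ee_rot'],s['gripper_width'],s['force'])
yaw=np.radians(s['ee_rot'][2]);d=np.array([406,142])-s['ee_pos'][:2]
print(d@[np.cos(yaw),np.sin(yaw)],d@[-np.sin(yaw),np.cos(yaw)],np.radians(s['ee_rot'][2]+95.6))
E
```

```text
4.35 [ 446.10789366 -131.4738031   405.19899435] [-8.97700791e+01 -7.73533658e-02 -8.44040318e+01] 32.53131581409487 [ 0.32857233  0.73671841 -1.75254924]
-276.08153492372065 -13.249535377745682 0.19540650812849367
```

Request:
carry_out([
  [[0, 0.04, 0], [-34, 0, -2], 0.75],
  [[0, 0.08, 0], [-68, 0, -4], 0.75],
  [[0, 0.12, 0], [-102, 0, -6], 0.75],
  [[0, 0.16, 0], [-136, 0, -8], 0.75],
  [[0, 0.198, 0], [-170, 0, -9], 0.75],
  [[0, 0.198, 0], [-204, 0, -10], 0.75],
  [[0, 0.198, 0], [-238, 0, -12], 0.75],
  [[0, 0.198, 0], [-264, 0, -13], 0.75],
  [[0, 0.198, 0], [-276, 0, -13], 0.75],
  [[0, 0.198, 0], [-276, 0, -13], 0.75],
])

```text
time_s: 5.18
ee_pos: [405.2, 142.3, 403.0]
ee_rot: [-90.0, 0.1, -95.4]
force: [0.9, 0.0, -1.2]
gripper_width: 32.6
```

Request:
carry_out([
  [[0, 0, 0], [0, 0, 0], 0.75],
  [[0, 0, 0], [0, 0, 0], 0.75],
  [[0, 0, 0], [0, 0, 0], 0.75],
  [[0, 0, 0], [0, 0, 0], 0.75],
])

```text
time_s: 5.52
ee_pos: [406.1, 139.5, 402.8]
ee_rot: [-90.0, -0.0, -95.7]
force: [-0.6, -0.0, -1.8]
gripper_width: 32.5
```

```bash
python3 - <<'E'
from h import *
g=grab('wrist'); np.savez("w3.npz",f=g['frame'],p=cloud(g),K=g['camera_matrix'],M=g['M'])
cv2.imwrite("pics/w3.png",g['frame']); s=env.state(); print(s['time_s'],s['ee_pos'],s['ee_rot'])
E
```

```text
5.5667 [406.07385912 139.54436137 402.79501927] [-8.99993857e+01 -1.00234812e-02 -9.56599078e+01]
```

View pics/w3.png

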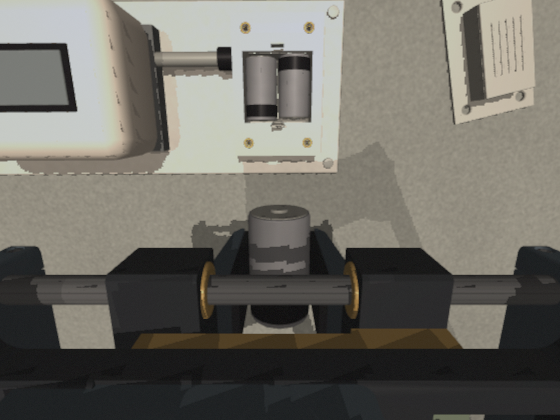

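The view shows the brass threads at (245,28), (309,28), (307,143), (248,143), the spring tab at (277,126) and the plain tab at (277,47). The held cell's button end is at (279,210), facing away from the spring. The cover is at top right.

```bash
cat >> h.py <<'E'
def brass(g,pts,r=8):
    out=[]
    for u,v in pts:
        a=g['frame'][v-r:v+r+1,u-r:u+r+1].astype(float); w=np.clip(a[...,2]-a[...,0]-25,0,None)
        y,x=np.mgrid[-r:r+1,-r:r+1]; out.append((u+(w*x).sum()/w.sum(),v+(w*y).sum()/w.sum()))
    return out
def boxfit(T):  # T: threads 0..3 xy -> centre, yaw
    m=T.mean(0);d=T[0]+T[1]-T[2]-T[3]; e=T[0]-T[1]+T[3]-T[2]; return m,np.degrees(np.arctan2(d[1],d[0])),np.degrees(np.arctan2(-e[0],e[1])),np.linalg.norm(d)/2,np.linalg.norm(e)/2
E
python3 - <<'E'
from h import *
d=np.load('w3.npz');p=d['p'];g={'frame':d['f'],'camera_matrix':d['K'],'M':d['M']}
b=brass(g,[(245,28),(309,28),(307,143),(248,143)]);print(np.round(b,1))
print(boxfit(np.array([ray(g,*x,48)[:2] for x in b])))
print("rim z",np.nanmedian(p[130:150,265:290,2]),np.nanmedian(p[20:35,265:290,2]))
# held cell in tool axes
yaw=np.radians(-95.66);q=p[200:275,235:325].reshape(-1,3)-[406.07,139.54,402.8]
t=np.c_[q[:,:2]@[np.cos(yaw),np.sin(yaw)],-q[:,2],q[:,:2]@[-np.sin(yaw),np.cos(yaw)]]
t=t[(t[:,1]>150)&(t[:,1]<210)]
# keep cell
m=(abs(t[:,0])<25)&(t[:,2]>5);t=t[m];print(len(t),np.nanpercentile(t,[0.5,50,99.5],axis=0))
for z0 in range(8,34,5):
    k=t[(t[:,2]>z0)&(t[:,2]<z0+5)]
    if len(k): print(z0,len(k),k[:,0].min(),k[:,0].max(),np.percentile(k[:,1],[1,5]))
E
```

```text
[[244.9  27.3]
 [308.8  26.9]
 [306.8 142.3]
 [248.3 142.6]]
(array([515.9350968 , 131.44118864]), np.float64(-5.350911449444282), np.float64(-5.381608548789276), np.float64(106.4535843591358), np.float64(60.24171083116231))
rim z 49.16335187323267 49.112742059729044
4464 [[-23.17048093 150.74530896   5.21516033]
 [ -1.04482907 168.13691036  17.15484056]
 [ 21.56144912 193.87568079  30.79306606]]
8 697 -17.29525980870196 15.705275911521246 [150.54808966 155.35912773]
13 1326 -24.884886893827304 23.328849819360702 [150.75386044 153.57299048]
18 590 -16.701237048809315 15.142919552322965 [164.08931531 164.70364998]
23 604 -17.167257549200414 15.098589513386807 [164.16559128 164.83610671]
28 850 -16.832360528646557 14.930301344034138 [165.05385203 166.27904959]
```

Request:
carry_out([
  [[0, 0, 0], [-2.3, 5, 20], 0.75],
  [[0, -0.005, 0], [-2.3, 20, 50], 0.75],
  [[0, -0.005, 0], [-2.3, 45, 80], 0.75],
  [[0, -0.005, 0], [-2.3, 75, 100], 0.75],
  [[0, -0.005, 0], [-2.3, 100, 109.6], 0.75],
  [[0, -0.005, 0], [-2.3, 113, 109.6], 0.75],
  [[0, -0.005, 0], [-2.3, 113, 109.6], 0.75],
  [[0, -0.005, 0], [-2.3, 113, 109.6], 0.75],
  [[0, -0.005, 0], [-2.3, 113, 109.6], 0.75],
  [[0, -0.005, 0], [-2.3, 113, 109.6], 0.75],
])

```text
time_s: 6.4
ee_pos: [515.5, 132.0, 291.4]
ee_rot: [-89.8, 0.1, -95.3]
force: [-0.3, -0.1, -2.9]
gripper_width: 32.7
```

Request:
carry_out([
  [[0, 0, 0], [0, 0, 0], 0.75],
  [[0, 0, 0], [0, 0, 0], 0.75],
  [[0, 0, 0], [0, 0, 0], 0.75],
])

```text
time_s: 6.65
ee_pos: [515.2, 132.1, 290.6]
ee_rot: [-89.9, 0.0, -95.3]
force: [0.6, -0.4, -2.1]
gripper_width: 32.5
```

```bash
python3 - <<'E'
from h import *
S=[]
for i in range(3): s=env.state(); S.append(np.r_[s['ee_pos'],s['ee_rot'],s['force']]); g=grab('side')
print(s['time_s'],np.round(S,2))
p=cloud(g); q=p.reshape(-1,3); m=(abs(q[:,0]-516)<45)&(abs(q[:,1]-131)<60)&(q[:,2]>45)&(q[:,2]<130)
cv2.imwrite('pics/s4.png',cv2.resize(g['frame'][130:230,210:330],None,fx=6,fy=6,interpolation=cv2.INTER_CUBIC))
E
```

```text
6.75 [[ 5.1520e+02  1.3211e+02  2.9059e+02 -8.9910e+01  3.0000e-02 -9.5270e+01
   6.2000e-01 -3.9000e-01 -2.0800e+00]
 [ 5.1519e+02  1.3208e+02  2.9037e+02 -8.9930e+01  2.0000e-02 -9.5270e+01
  -4.1000e-01 -4.3000e-01 -1.0900e+00]
 [ 5.1519e+02  1.3207e+02  2.9018e+02 -8.9960e+01  1.0000e-02 -9.5270e+01
   7.6000e-01 -7.4000e-01 -2.3500e+00]]
```

View pics/s4.png

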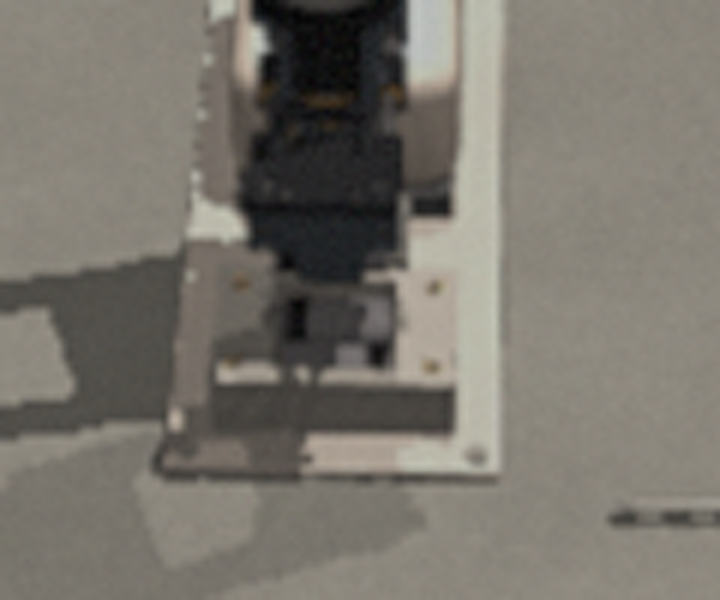

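The side view shows the four threads clear and the gripper over the box, with the cell itself hidden behind the fingers. I'll correct by 1 mm and descend, watching the force.

Request:
carry_out([
  [[0, 0, 0], [1, 10, 0.2], 0.75],
  [[0, 0, 0], [1, 24, 0.2], 0.75],
  [[0, 0, 0], [1, 36, 0.2], 0.75],
  [[0, 0, 0], [1, 43, 0.2], 0.75],
  [[0, 0, 0], [1, 46, 0.2], 0.75],
  [[0, 0, 0], [1, 47.5, 0.2], 0.75],
  [[0, 0, 0], [1, 48, 0.2], 0.75],
  [[0, 0, 0], [1, 48, 0.2], 0.75],
  [[0, 0, 0], [1, 48, 0.2], 0.75],
  [[0, 0, 0], [1, 48, 0.2], 0.75],
])

```text
time_s: 7.63
ee_pos: [515.5, 131.0, 242.3]
ee_rot: [-89.9, 0.0, -95.3]
force: [0.4, -0.0, -1.7]
gripper_width: 32.4
```

Request:
carry_out([
  [[0, 0, 0], [0, 0.5, 0], 0.75],
  [[0, 0, 0], [0, 1, 0], 0.75],
  [[0, 0, 0], [0, 1, 0], 0.75],
  [[0, 0, 0], [0, 1, 0], 0.75],
])

```text
time_s: 7.97
ee_pos: [515.4, 131.0, 240.8]
ee_rot: [-90.0, 0.0, -95.3]
force: [0.4, -0.1, -1.8]
gripper_width: 32.4
```

Still carrying the full weight. I'll go down in small steps until the force shows contact.

Request:
carry_out([
  [[0, 0, 0], [0, 0.5, 0], 0.75],
  [[0, 0, 0], [0, 0.8, 0], 0.75],
  [[0, 0, 0], [0, 0.8, 0], 0.75],
  [[0, 0, 0], [0, 0.8, 0], 0.75],
])

```text
time_s: 8.3
ee_pos: [515.4, 131.0, 239.9]
ee_rot: [-90.0, -0.0, -95.3]
force: [-0.7, 0.6, -0.5]
gripper_width: 32.3
```

Request:
carry_out([
  [[0, 0, 0], [0, 0.5, 0], 0.75],
  [[0, 0, 0], [0, 0.8, 0], 0.75],
  [[0, 0, 0], [0, 0.8, 0], 0.75],
  [[0, 0, 0], [0, 0.8, 0], 0.75],
])

```text
time_s: 8.63
ee_pos: [515.4, 130.9, 239.6]
ee_rot: [-90.0, -0.0, -95.3]
force: [-1.6, -1.0, 3.9]
gripper_width: 32.4
```

Contact is at TCP z of about 239.6, as predicted. I'll open slightly and rise.

Request:
carry_out([
  [[0, 0, 0], [0, -0.4, 0], 0.64],
  [[0, 0, 0], [0, -0.4, 0], 0.62],
  [[0, 0, 0], [0, -0.4, 0], 0.59],
  [[0, 0, 0], [0, -0.4, 0], 0.56],
  [[0, 0, 0], [0, -0.4, 0], 0.55],
  [[0, 0, 0], [0, -0.4, 0], 0.55],
  [[0, 0, 0], [0, -0.4, 0], 0.55],
  [[0, 0, 0], [0, -0.4, 0], 0.55],
])

```text
time_s: 9.3
ee_pos: [515.4, 131.0, 239.5]
ee_rot: [-90.0, 0.0, -95.3]
force: [0.3, 0.6, -0.1]
gripper_width: 41.2
```

Request:
carry_out([
  [[0, 0, 0], [0, -4, 0], 0.55],
  [[0, 0, 0], [0, -12, 0], 0.55],
  [[0, 0, 0], [0, -25, 0], 0.55],
  [[0, 0, 0], [0, -50, 0], 0.5],
  [[0, 0, 0], [0, -85, -10], 0.3],
  [[0, 0, 0], [0, -120, -40], 0],
  [[0, 0, 0], [0, -145, -80], 0],
  [[0, 0, 0], [0, -163, -110], 0],
  [[0, 0, 0], [0, -163, -110], 0],
  [[0, 0, 0], [0, -163, -110], 0],
])

```text
time_s: 10.13
ee_pos: [404.4, 141.2, 404.9]
ee_rot: [-89.7, 0.1, -95.2]
force: [0.4, 0.6, -0.2]
gripper_width: 82.3
```

Request:
carry_out([
  [[0, 0, 0], [0, 0, 0], 0],
  [[0, 0, 0], [0, 0, 0], 0],
  [[0, 0, 0], [0, 0, 0], 0],
  [[0, 0, 0], [0, 0, 0], 0],
])

```text
time_s: 10.47
ee_pos: [406.7, 141.1, 401.5]
ee_rot: [-90.1, -0.1, -95.3]
force: [-0.1, 0.1, 0.2]
gripper_width: 91.4
```

```bash
python3 - <<'E'
from h import *
g=grab('wrist'); p=cloud(g); np.savez("w4.npz",f=g['frame'],p=p,K=g['camera_matrix'],M=g['M'])
cv2.imwrite("pics/w4.png",g['frame']); s=env.state(); print(s['time_s'],s['ee_pos'],s['ee_rot'],s['force'])
b=brass(g,[(245,28),(309,28),(307,143),(248,143)]);print(np.round(b,1))
f=boxfit(np.array([ray(g,*x,48)[:2] for x in b]));print(f)
a=np.radians(f[1]);q=p.reshape(-1,3);o=q[:,:2]-f[0];l=np.c_[o@[np.cos(a),np.sin(a)],o@[-np.sin(a),np.cos(a)],q[:,2]]
k=l[(abs(l[:,0])<34)&(abs(l[:,1])<30)&(l[:,2]>60)&(l[:,2]<85)];print(len(k),np.percentile(k,[1,50,99],axis=0));print(cv2.minAreaRect(k[:,:2].astype(np.float32)))
E
```

```text
10.5167 [406.59032044 141.07477733 401.63683541] [-9.00971525e+01 -4.36068426e-02 -9.53166011e+01] [ 0.21714192  0.05240783 -0.22177684]
[[247.3  26.5]
 [311.4  26.6]
 [308.6 142.4]
 [249.9 142.3]]
(array([515.93004559, 131.48940657]), np.float64(-5.334490498615243), np.float64(-5.3799919716895115), np.float64(106.32379022631898), np.float64(60.13889718231659))
2393 [[-30.76218418 -16.27200771  61.50561903]
 [ -0.32728693  -0.58932624  72.10546243]
 [ 27.73718272  15.35921902  75.39707687]]
((-2.2637195587158203, -0.5845947265625), (31.9563045501709, 62.1773796081543), 89.23839569091797)
```

View pics/w4.png

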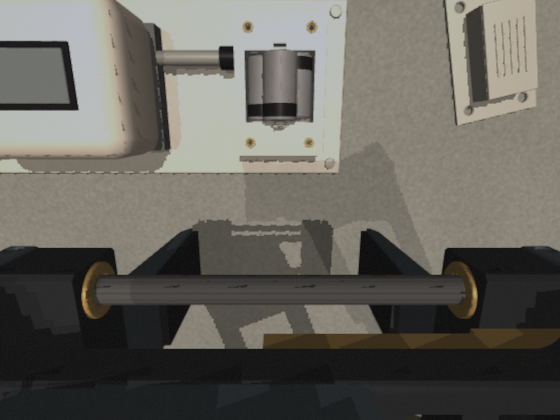

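The cell now lies across the two lower ones at (279,85), black end to the spring side and button to the plain tab. It is within about 1 mm of centre in y and 1–2 mm in x, with the top at about 73 mm. Next, over to the cover to look at it.

Request:
carry_out([
  [[0, -0.05, 0], [25, 0, 4], 0],
  [[0, -0.1, 0], [60, 0, 10], 0],
  [[0, -0.16, 0], [98, 0, 16], 0],
  [[0, -0.22, 0], [136, 0, 22], 0],
  [[0, -0.28, 0], [174, 0, 29], 0],
  [[0, -0.319, 0], [210, 0, 35], 0],
  [[0, -0.319, 0], [242, 0, 40], 0],
  [[0, -0.319, 0], [262, 0, 44], 0],
  [[0, -0.319, 0], [268, 0, 44], 0],
  [[0, -0.319, 0], [268, 0, 44], 0],
])

```text
time_s: 11.35
ee_pos: [425.2, -131.2, 401.9]
ee_rot: [-90.1, 0.0, -77.2]
force: [-0.4, 1.5, -0.2]
gripper_width: 91.2
```

Request:
carry_out([
  [[0, 0, 0], [0, 0, 0], 0],
  [[0, 0, 0], [0, 0, 0], 0],
  [[0, 0, 0], [0, 0, 0], 0],
  [[0, 0, 0], [0, 0, 0], 0],
])

```text
time_s: 11.68
ee_pos: [425.0, -128.8, 402.6]
ee_rot: [-90.0, 0.0, -76.9]
force: [0.3, 0.7, -0.4]
gripper_width: 91.3
```

```bash
python3 - <<'E'
from h import *
g=grab('wrist'); p=cloud(g); np.savez("w5.npz",f=g['frame'],p=p,K=g['camera_matrix'],M=g['M'])
cv2.imwrite("pics/w5.png",g['frame']); s=env.state(); print(s['time_s'],s['ee_pos'],s['ee_rot'],s['qpos'])
q=p.reshape(-1,3);k=q[(abs(q[:,0]-533)<90)&(abs(q[:,1]+105)<80)&(q[:,2]>28)&(q[:,2]<40)];print(len(k),np.median(k,0))
for t in (0,1):
    r=cv2.minAreaRect(k[:,:2].astype(np.float32));print(r)
    c=np.array(r[0]); k=k[np.argsort(np.linalg.norm(k[:,:2]-c,axis=1))[:int(.995*len(k))]]
E
```

```text
11.7333 [ 424.98024566 -128.93582058  402.61539925] [-8.99904408e+01  1.69194723e-03 -7.69148114e+01] [-1.83633168e+01  6.53195261e+00  1.05651225e+02  6.94513650e-03
  6.78095506e+01  5.85488720e+01]
4514 [ 535.320772   -101.6204211    34.18027189]
((533.223388671875, -101.79341125488281), (90.23662567138672, 50.152957916259766), 8.282045364379883)
((533.2406005859375, -101.79090881347656), (90.20186614990234, 50.152957916259766), 8.282045364379883)
```

View pics/w5.png

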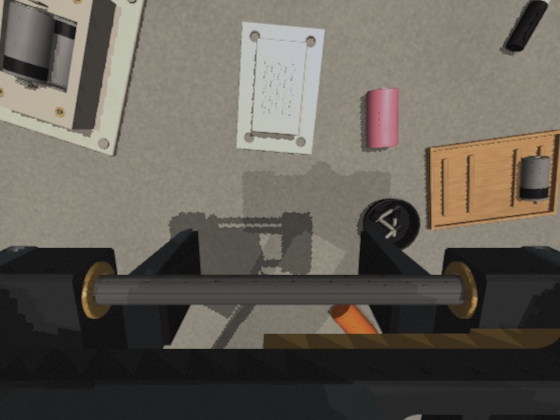

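The cover is seen hump up, with holes at (255,36), (311,42), (305,149), (249,138). The hump rectangle from depth measures 90.2 x 50.2 mm, which matches. Cross-checking with the holes and working out the move.

```bash
python3 - <<'E'
from h import *
d=np.load('w5.npz');g={'camera_matrix':d['K'],'M':d['M']}
print(boxfit(np.array([ray(g,u,v,4)[:2] for u,v in((255,36),(311,42),(304,147),(249,138))])))
s=env.state();y=np.radians(s['ee_rot'][2]);D=np.array([533.2,-101.8])-s['ee_pos'][:2]
print(D@[np.cos(y),np.sin(y)],D@[-np.sin(y),np.cos(y)],np.radians(s['ee_rot'][2]+81.72),s['ee_pos'][2]-198)
E
```

```text
(array([ 531.87955473, -103.39306115]), np.float64(9.332893213563382), np.float64(5.720546395601405), np.float64(109.16354465685488), np.float64(62.64045070992016))
-1.930325677967538 111.55331385330419 0.08386636278208202 204.61539925433829
```

Request:
carry_out([
  [[0, 0.04, 0], [-1.9, 0, 30], 0],
  [[0, 0.084, 0], [-1.9, 10, 65], 0],
  [[0, 0.084, 0], [-1.9, 40, 95], 0],
  [[0, 0.084, 0], [-1.9, 80, 111.5], 0],
  [[0, 0.084, 0], [-1.9, 115, 111.5], 0],
  [[0, 0.084, 0], [-1.9, 140, 111.5], 0],
  [[0, 0.084, 0], [-1.9, 150, 111.5], 0],
  [[0, 0.084, 0], [-1.9, 150, 111.5], 0],
  [[0, 0.084, 0], [-1.9, 150, 111.5], 0],
  [[0, 0.084, 0], [-1.9, 150, 111.5], 0],
])

```text
time_s: 12.57
ee_pos: [534.0, -102.9, 254.6]
ee_rot: [-89.8, -0.1, -81.8]
force: [-0.2, -0.0, 0.8]
gripper_width: 91.1
```

Request:
carry_out([
  [[0, 0, 0], [0, 0, 0], 0],
  [[0, 0, 0], [0, 0, 0], 0],
  [[0, 0, 0], [0, 0, 0], 0],
  [[0, 0, 0], [0, 0, 0], 0],
])

```text
time_s: 12.9
ee_pos: [533.3, -103.0, 253.4]
ee_rot: [-89.9, -0.0, -81.8]
force: [1.2, 0.1, -0.4]
gripper_width: 91.2
```

Request:
carry_out([
  [[0, 0, 0], [-1.1, 20, 0], 0],
  [[0, 0, 0], [-1.1, 38, 0], 0],
  [[0, 0, 0], [-1.1, 50, 0], 0],
  [[0, 0, 0], [-1.1, 55, 0], 0],
  [[0, 0, 0], [-1.1, 55, 0], 0],
  [[0, 0, 0], [-1.1, 55, 0], 0],
  [[0, 0, 0], [-1.1, 55, 0], 0],
  [[0, 0, 0], [-1.1, 55, 0], 0],
])

```text
time_s: 13.57
ee_pos: [533.4, -101.9, 198.5]
ee_rot: [-89.9, -0.0, -81.8]
force: [0.1, -0.4, 1.6]
gripper_width: 90.8
```

Request:
carry_out([
  [[0, 0, 0], [0, 0, 0], 0.2],
  [[0, 0, 0], [0, 0, 0], 0.35],
  [[0, 0, 0], [0, 0, 0], 0.43],
  [[0, 0, 0], [0, 0, 0], 0.5],
  [[0, 0, 0], [0, 0, 0], 0.6],
  [[0, 0, 0], [0, 0, 0], 0.6],
  [[0, 0, 0], [0, 0, 0], 0.6],
  [[0, 0, 0], [0, 0, 0], 0.6],
], force=30)

```text
time_s: 14.23
ee_pos: [533.1, -101.8, 197.6]
ee_rot: [-90.0, -0.0, -81.8]
force: [-0.1, 0.3, -0.6]
gripper_width: 49.9
```

Request:
carry_out([
  [[0, 0, 0], [0, -8, 0], 0.6],
  [[0, 0, 0], [0, -25, 0], 0.6],
  [[0, 0, 0], [0, -50, 0], 0.6],
  [[0, 0, 0], [-10, -75, 1], 0.6],
  [[0, 0.05, 0], [-35, -98, 3], 0.6],
  [[0, 0.1, 0], [-65, -110, 5], 0.6],
  [[0, 0.15, 0], [-95, -110, 7], 0.6],
  [[0, 0.2, 0], [-125, -110, 9], 0.6],
  [[0, 0.2365, 0], [-155, -110, 11], 0.6],
  [[0, 0.2365, 0], [-180, -110, 12.5], 0.6],
])

```text
time_s: 15.07
ee_pos: [519.2, 79.9, 308.1]
ee_rot: [-90.0, 0.0, -95.4]
force: [-0.1, 0.7, -1.4]
gripper_width: 50.0
```

Request:
carry_out([
  [[0, 0, 0], [-18, 0, -1], 0.6],
  [[0, 0, 0], [-36, 0, -1.5], 0.6],
  [[0, 0, 0], [-48, 0, -2], 0.6],
  [[0, 0, 0], [-52, 0, -2], 0.6],
  [[0, 0, 0], [-52, 0, -2], 0.6],
  [[0, 0, 0], [-52, 0, -2], 0.6],
  [[0, 0, 0], [-52, 0, -2], 0.6],
  [[0, 0, 0], [-52, 0, -2], 0.6],
  [[0, 0, 0], [-52, 0, -2], 0.6],
])

```text
time_s: 15.82
ee_pos: [522.7, 129.4, 307.6]
ee_rot: [-90.0, -0.0, -95.4]
force: [-0.1, 0.1, -1.2]
gripper_width: 49.9
```

```bash
python3 - <<'E'
from h import *
g=grab('wrist'); p=cloud(g); np.savez("w6.npz",f=g['frame'],p=p,K=g['camera_matrix'],M=g['M'])
cv2.imwrite("pics/w6.png",g['frame']); s=env.state(); print(s['time_s'],s['ee_pos'],s['ee_rot'],s['force'],s['gripper_width'])
E
```

```text
15.8667 [522.71711558 129.47350841 307.57109992] [-9.00004134e+01 -7.22257930e-03 -9.54265414e+01] [ 1.01706882 -0.80563336 -1.3382542 ] 49.65311827366282
```

View pics/w6.png

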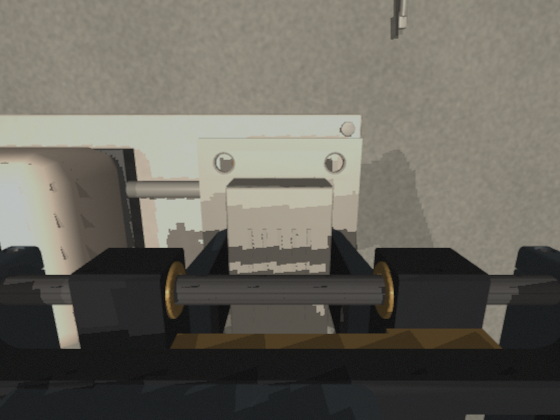

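The held cover shows its front holes at (224,162) and (335,162), sitting square in the gripper. I'll compute the cover centre from these holes and the front edge, and the correction to the box.

```bash
python3 - <<'E'
from h import *
d=np.load('w6.npz');p=d['p'];f=d['f'];g={'frame':f,'camera_matrix':d['K'],'M':d['M']}
gray=cv2.cvtColor(f,cv2.COLOR_BGR2GRAY)
C=cv2.HoughCircles(cv2.medianBlur(gray[145:180,200:360],3),cv2.HOUGH_GRADIENT,1,40,param1=80,param2=12,minRadius=6,maxRadius=14)
print(None if C is None else C[0]+[200,145,0])
fl=p[150:172,250:310].reshape(-1,3);zt=np.nanmedian(fl[:,2]);print("flange top z",zt)
y=np.radians(-95.43+90);ax=np.array([np.cos(y),np.sin(y)])
h=[ray(g,u,162,111.5)[:2] for u in(224.5,335)];print(np.round(h,1),"dist",np.linalg.norm(h[0]-h[1]))
e=h[0]-h[1];yw=np.degrees(np.arctan2(-e[0],e[1]));print("cover yaw",yw)
a=np.radians(yw);print("centre by holes",np.mean(h,0)-53*np.array([np.cos(a),np.sin(a)]))
q=p.reshape(-1,3);o=q[:,:2]-[522.7,129.5];l=np.c_[o@ax,o@[-ax[1],ax[0]],q[:,2]]
k=l[(abs(l[:,0])<80)&(abs(l[:,1])<60)&(l[:,2]>105)&(l[:,2]<118)&(l[:,0]>48)];print("flange pts rel TCP: front,y range",np.percentile(k[:,0],[99,99.9]),np.percentile(k[:,1],[.3,99.7]))
k=l[(l[:,0]>20)&(l[:,0]<60)&(abs(l[:,1])<40)&(l[:,2]>138)&(l[:,2]<150)];print("hump",np.percentile(k[:,0],[99,99.9]),np.percentile(k[:,1],[.5,99.5]),np.median(k[:,2]))
D=np.array([515.9,131.45])-[522.7,129.45];t=np.radians(-95.43);print("tool move if centred",D@[np.cos(t),np.sin(t)],D@[-np.sin(t),np.cos(t)])
E
```

```text
[[223.5        162.5         11.10000038]
 [332.5        161.5          9.39999962]]
flange top z 115.10070608566551
[[578.7 155.4]
 [573.   94.7]] dist 60.89242434537126
cover yaw -5.430117220358654
centre by holes [523.08190662 130.06033596]
flange pts rel TCP: front,y range [65.82052761 65.85843971] [-42.94591462  44.44098319]
hump [45.16533045 45.26219638] [-23.88002483  25.4421911 ] 144.08558934375048
tool move if centred -1.3475439934188764 -6.958744512180457
```

Request:
carry_out([
  [[0, 0, 0], [-0.9, 0, -3.5], 0.6],
  [[0, 0, 0], [-0.9, 0, -6.9], 0.6],
  [[0, 0, 0], [-0.9, 10, -6.9], 0.6],
  [[0, 0, 0], [-0.9, 22, -6.9], 0.6],
  [[0, 0, 0], [-0.9, 25, -6.9], 0.6],
  [[0, 0, 0], [-0.9, 25, -6.9], 0.6],
  [[0, 0, 0], [-0.9, 25, -6.9], 0.6],
  [[0, 0, 0], [-0.9, 25, -6.9], 0.6],
  [[0, 0, 0], [-0.9, 25, -6.9], 0.6],
  [[0, 0, 0], [-0.9, 25, -6.9], 0.6],
])

```text
time_s: 16.7
ee_pos: [516.1, 131.7, 283.0]
ee_rot: [-89.9, 0.0, -95.4]
force: [-0.3, 0.1, -2.2]
gripper_width: 50.1
```

Request:
carry_out([
  [[0, 0, 0], [0, 0, 0], 0.6],
  [[0, 0, 0], [0, 0, 0], 0.6],
  [[0, 0, 0], [0, 0, 0], 0.6],
  [[0, 0, 0], [0, 0, 0], 0.6],
])

```text
time_s: 17.03
ee_pos: [515.9, 131.7, 282.6]
ee_rot: [-90.0, 0.0, -95.4]
force: [-0.8, -0.1, -2.4]
gripper_width: 50.3
```

Request:
carry_out([
  [[0, 0, 0], [0.6, 4, 0], 0.6],
  [[0, 0, 0], [0.6, 9, 0], 0.6],
  [[0, 0, 0], [0.6, 14, 0], 0.6],
  [[0, 0, 0], [0.6, 19, 0], 0.6],
  [[0, 0, 0], [0.6, 23, 0], 0.6],
  [[0, 0, 0], [0.6, 25.5, 0], 0.6],
  [[0, 0, 0], [0.6, 26.5, 0], 0.6],
  [[0, 0, 0], [0.6, 26.5, 0], 0.6],
  [[0, 0, 0], [0.6, 26.5, 0], 0.6],
  [[0, 0, 0], [0.6, 26.5, 0], 0.6],
])

```text
time_s: 17.87
ee_pos: [516.0, 131.1, 256.3]
ee_rot: [-90.0, 0.0, -95.4]
force: [-0.5, 0.0, -1.4]
gripper_width: 49.9
```

Request:
carry_out([
  [[0, 0, 0], [0, 0, 0], 0.6],
  [[0, 0, 0], [0, 0, 0], 0.6],
  [[0, 0, 0], [0, 0, 0], 0.6],
  [[0, 0, 0], [0, 0, 0], 0.6],
  [[0, 0, 0], [0, 0, 0], 0.6],
  [[0, 0, 0], [0, 0, 0], 0.6],
])

```text
time_s: 18.37
ee_pos: [515.8, 131.1, 256.1]
ee_rot: [-90.0, 0.0, -95.4]
force: [-0.3, -0.3, -2.4]
gripper_width: 50.0
```

```bash
python3 - <<'E'
from h import *
s=env.state();print(s['time_s'],s['ee_pos'],s['ee_rot'],s['force'],s['torque'],s['gripper_width'])
g=grab('wrist');p=cloud(g);np.savez("w7.npz",f=g['frame'],p=p,K=g['camera_matrix'],M=g['M'])
cv2.imwrite('pics/w7.png',cv2.resize(g['frame'][110:250,170:390],None,fx=3,fy=3,interpolation=cv2.INTER_CUBIC))
y=np.radians(-5.36);ax=np.array([np.cos(y),np.sin(y)]);q=p.reshape(-1,3);o=q[:,:2]-[515.93,131.47];l=np.c_[o@ax,o@[-ax[1],ax[0]],q[:,2]]
k=l[(abs(l[:,1])<60)&(l[:,2]>56)&(l[:,2]<68)&(l[:,0]>48)&(l[:,0]<80)]
print("flange in station: front",np.percentile(k[:,0],[99,99.9]),"y",np.percentile(k[:,1],[.3,99.7]),"z top",np.median(k[:,2]))
E
```

```text
18.3667 [515.84755286 131.06796108 256.1069049 ] [-8.99915563e+01  2.74058711e-03 -9.53696548e+01] [-0.28352693 -0.33276873 -2.36637982] [ 0.08316914  0.11152816 -0.02412973] 50.02037413106689
flange in station: front [65.81331272 65.83938379] y [-43.29619305  44.19443802] z top 63.62550458976048
```

View pics/w7.png

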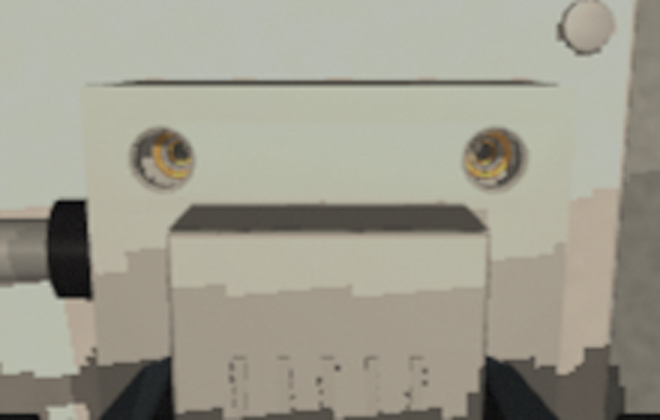

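Both brass inserts show through the front holes at crop pixels (177,152) and (487,155), shifted symmetrically inward as perspective predicts. The flange front is at 65.8 mm (nominal 66), y is centred to about 0.5 mm, and the force reads only the cover's weight. Handing in.

```bash
python3 -c "
from workcell import env
print(env.job_done()); s=env.state(); print(s['time_s'],s['ee_pos'],s['force'],s['gripper_width'])"
```

```text
the job is handed in; nothing more can be done
None
the job is handed in; nothing more can be done
```

I laid the D cell in the gap on the two lower cells with its button toward the plain tab, and let go of it there. I then picked up the humped cover and handed the job in at about 18.4 s with the arm still holding it over the box; the hand-in gave no verdict.

- **Cell:** the wrist camera's depth put it about 0.6 mm off centre across the box. Along the box it read 1–2 mm toward the spring, though the nearby spring tab makes that figure uncertain. Its axis was within 1° of the box's. I set it down until the force showed contact and raised it about 0.4 mm before opening the jaws. I could not see it again once the cover was over it.
- **Cover:** the flange front was at 65.8 mm against a nominal 66, the sides were centred to about 0.5 mm, and the tilt was about 0°. The underside is roughly 10 mm above the rim. Both front threads were visible through the cover's holes; the two rear holes were hidden by the gripper, so I inferred them. The force reading was only the cover's weight, so it was touching nothing.
- **Disagreements:**
  - The wrist camera showed gripped parts 0.7–0.9 mm to one side of the gripper's centre, and I corrected for about half of that.
  - My by-eye hole positions on the cover while it lay on the table were 1–2 mm off the depth fit, which I used instead.
- **Bystanders:** I saw no sign of touching any, but took no final picture of them.

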